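# Refit the dish drainer's soft rubber feet by feel

### The job

The dish drainer's base lies upside down with its two foot sockets empty, and four look-alike rubber feet stand on the round board: two are still soft, two have gone hard with age. Feel them with gentle squeezes across their width, push the two soft ones fully home, upright, into the two sockets (squeezed narrow to go in, never forced), and leave the hard ones on the board. Do not disturb the other things.

Things in the scene. Friction and masses are not known exactly. Their poses are not given: they have to be found in the camera images.
- board: round wooden board fixed to the worktop, 330 mm across, 18 mm thick; origin at the centre of its underside (top at z = +18 mm), its z up
- drainer: grey plastic base of the dish drainer lying upside down, fixed, 170 x 270 x 26 mm; origin at the centre of its underside, x across, y along it, z up. In its upper face are two sockets in a row along its y, each 42 mm (its x) by 34 mm (its y) and 18 mm deep, mouths bevelled 3 mm. A foot goes in upright with its y along the drainer's y, either way round
- socket_1 (a point): middle of the mouth of a foot socket, level with the drainer's upper face (26 mm above the worktop), -65 mm along the drainer's y; axes as the drainer's. Socket floor 18 mm below
- socket_2 (a point): middle of the mouth of a foot socket, level with the drainer's upper face (26 mm above the worktop), 65 mm along the drainer's y; axes as the drainer's. Socket floor 18 mm below
- foot_1: one of four black rubber feet that look alike (end faces ribbed), upright on the board: 36 mm long (x), 42 mm wide (y), 52 mm tall, 0.09 kg; origin at the centre of its underside, z up. They give only across the width (y), both sides alike over the whole height. Two of the four are soft, two have gone hard; figures under the other feet
- foot_2: as foot_1 in look, size and axes. Whichever feet are soft narrow 1.1 mm for each newton of pinch (11 mm at 10 N, 14 mm at most) and spring back; so a soft one squeezed to about 30 mm slips into a 34 mm socket and, let go, grips its walls. A hard one narrows only 2.5 mm at 20 N and cannot go in. Pinch is the force on each finger; past 30 N a foot is spoilt
- foot_3: as foot_1 in look, size and axes. Whichever feet are soft narrow 1.1 mm for each newton of pinch (11 mm at 10 N, 14 mm at most) and spring back; so a soft one squeezed to about 30 mm slips into a 34 mm socket and, let go, grips its walls. A hard one narrows only 2.5 mm at 20 N and cannot go in. Pinch is the force on each finger; past 30 N a foot is spoilt
- foot_4: as foot_1 in look, size and axes. Whichever feet are soft narrow 1.1 mm for each newton of pinch (11 mm at 10 N, 14 mm at most) and spring back; so a soft one squeezed to about 30 mm slips into a 34 mm socket and, let go, grips its walls. A hard one narrows only 2.5 mm at 20 N and cannot go in. Pinch is the force on each finger; past 30 N a foot is spoilt
- spice_pot: small amber jar, 28 mm across, 42 mm tall, standing near the middle of the board among the feet, a bystander; origin at the centre of its underside
- mug: white mug, 76 mm across, 85 mm tall, a bystander; origin at the centre of its underside
- tumbler_1: glass tumbler, 68 mm across, 90 mm tall, a bystander; origin at the centre of its underside
- tumbler_2: second glass tumbler, 68 mm across, 90 mm tall, a bystander; origin at the centre of its underside
- salt_jar: clear jar with a white cap, 60 mm across, 85 mm tall, a bystander; origin at the centre of its underside
Things that resemble listed ones, but are neither listed nor needed, are in the scene too. Leave any purple or turquoise look-alike of the foot_3 alone.

How it is judged:
By the outcome, as a careful person would: the job done as asked, in the order asked, and still so for the second after the job is handed in, with the robot touching nothing.
It also fails if it takes over 72 s, if anything falls off the work surface, if the arm or the gripper's body presses on something with over 40 N, if the wrist force passes 120 N, or if a joint passes its speed limit or range.

### The arm

A 7-joint arm with a two-finger parallel gripper is mounted at the origin on the work surface. World frame = base frame: x ahead of the robot, y to its left, z up, the work surface at z = 0. Lengths are in m, angles in rad, forces in N, time in s.
With the tool pointing down it reaches from about 0.4 to 0.9 m from the base axis. Payload 5.6 kg.
Tool frame: the origin (TCP) lies midway between the tips of the shut fingers; the grasp point (between the pads) lies 19 mm behind it; y points along the fingers, z is the direction in which the jaws open and shut, and the axes are right-handed (so a half turn about y gives the same grasp; the last joint's range is limited). The gripper opens to 92 mm and grips with 3 to 60 N. Pads are 20 mm wide; open, the fingers measure 128 mm over their backs; the gripper's body (75 mm by 189 mm) begins 69 mm behind the grasp point.
Start: joints at [-1.159, 0.468, -0.012, 1.603, 0.006, 1.071, -0.056], TCP at [0.286, 0.584, 0.215] pointing down, gripper open.
Joint ranges: [-2.53, 2.53], [-0.31, 2.02], [-1.57, 1.55], [0.28, 2.44], [-1.29, 4.43], [0.15, 1.84], [-2.92, 2.92]. Speed limits (rad/s): [2.57, 2.57, 3.14, 3.14, 3.14, 3.14, 3.14].

### API

Orientations are given as a 3x3 rotation matrix whose columns are the frame's x, y, z axes.
In Python, from station import env, effector, solver, viewer, workorder, search_frame, tip_of gives the robot as it stands. Calls block until the motion is done:
- env.reach(position, orientation): joint-space move of the TCP to a pose.
- env.movel(position, frame=None, rate=0.15): straight line of the TCP; frame=None keeps the orientation; rate is the mean speed in m/s.
- env.goto_joints(angles): joint-space move.
- effector.release() and effector.grasp(squeeze=None): open the fingers fully, or close them until they stop; squeeze is the grip in N (None keeps the last).
- env.pause(seconds).
- solver.inverse_kinematics(position, orientation): joint angles nearest the present ones, or None.
- env.sense(): the state.
- viewer.read_camera(name): name is "scene" or "top" or "wrist"; returns (picture, depth): 400x640x3 uint8, red, green, blue; 400x640 float32, m along the optical axis (not along the pixel's ray), 0 where there is no reading.
- viewer.camera_info(name): a dict with "intrinsics" (3x3 intrinsics, pixels), "eye" and "rotation" of the camera in the world; the wrist camera has in their place "T_tool_cam" (4x4, takes a point from camera to tool coordinates, whose origin is the TCP and whose axes are the tool frame's). Camera axes: x right, y up, looking along -z (the intrinsics and any distortion apply to the point x, -y, -z); pixel columns grow to the right and rows downward; lengths in m; the calibration is good to about 2 mm. A picture is of the moment at which its call begins: read the wrist's pose just before it. camera_info takes no time and is no camera call.
A pose or a line that the arm cannot do raises env.PlanningError and nothing moves.
- workorder.finish_job(): hands the job in, once; it reports no verdict.
Trained networks look in the newest picture that a camera, given by its name, has taken for a name from the list of things; names that differ only in an ending like _2 or _b are one class to them, and where a whole thing is asked for, a point or a joint stands for the part that bears it (a point fixed in the world has none). Each returns a list of dicts, best first, with "score" (0 to 1); they miss things now and then, are a little off and sometimes report something else, mostly with a low value. They report only what shows in the picture. A call takes as long as a camera call. They do not tell look-alikes from the thing itself.
- search_frame(camera, name): "at" ([x, y, z] in m, in world coordinates, good to about 4 mm: the middle of the surface that is visible of it).
- tip_of(camera, name): "at" ([x, y, z] in m, in world coordinates, good to about 4 mm: a listed point, or the origin of a listed thing).
The state is a dict: "t": time; "joint_positions": joint angles; "joint_velocities": joint speeds; "tau": joint torques, N m; "ee_pos": TCP position; "tcp_rot": TCP orientation; "wrist_force": force on the tool from outside, world axes, zero at the start; "moment": the same for the moment, N m; "gripper_width": finger opening in m.
Only numpy, scipy, OpenCV 4.12 (cv2) and the standard library are available. Lean on these libraries where they do the work, as an engineer would, in place of code of your own. Each camera call takes 0.05 s, during which the arm holds its last target. There are 200 camera calls.

## Working session

There is one attempt and no reset: what is moved stays moved. The work goes in short steps, each a Python script; the robot and the scene stay as the last script left them, time stands still between calls to the robot, and variables do not carry over. Pictures are saved under pics/ and viewed, about 8 in all and at most 12, crops included, and the job is handed in when it is done.

```bash
ls; mkdir -p pics; python3 - <<'E'
from station import env, effector, solver, viewer, workorder, search_frame, tip_of
import cv2, numpy as np
s=env.sense(); print(s['t'],s['ee_pos'],s['tcp_rot'],s['gripper_width'])
for c in ("scene","top"):
    im,d=viewer.read_camera(c); cv2.imwrite(f"pics/{c}0.png",im[:,:,::-1]); np.save(f"pics/{c}0.npy",d)
    ci=viewer.camera_info(c); print(c,ci)
    for n in ("foot_1","drainer","socket_1","spice_pot","board","mug","tumbler_1","salt_jar"):
        print(n,[(round(r['score'],2),np.round(r['at'],3).tolist()) for r in tip_of(c,n)])
print(viewer.camera_info("wrist"), env.sense()['t'])
E
```

```text
pics
0.0 [0.2853331  0.58339467 0.2136546 ] [[ 8.98337190e-01 -6.23157497e-04  4.39306162e-01]
 [-4.39306580e-01 -1.60873838e-03  8.98335762e-01]
 [ 1.46924019e-04 -9.99998512e-01 -1.71894671e-03]] 0.0920389786601957
scene {'intrinsics': array([[497.10109107,   0.        , 323.22503159],
       [  0.        , 497.10109107, 199.68059758],
       [  0.        ,   0.        ,   1.        ]]), 'eye': array([0.98091033, 0.41695586, 1.1686193 ]), 'rotation': array([[-0.73803534, -0.58116719,  0.34285351],
       [ 0.6747613 , -0.63642313,  0.37371484],
       [ 0.0010091 ,  0.50715904,  0.86185189]])}
foot_1 [(0.87, [0.34, 0.036, -0.002]), (0.78, [0.592, -0.142, 0.013]), (0.63, [0.268, -0.466, 0.0]), (0.58, [0.447, -0.259, 0.018]), (0.56, [0.452, -0.134, 0.018]), (0.55, [0.59, -0.282, 0.019])]
drainer [(0.57, [0.54, 0.207, 0.002])]
socket_1 [(0.86, [0.528, 0.271, 0.026]), (0.82, [0.562, 0.147, 0.027])]
spice_pot [(0.55, [0.52, -0.206, 0.018])]
board [(0.44, [0.589, -0.281, 0.02])]
mug [(0.56, [0.286, 0.338, -0.003])]
tumbler_1 [(0.77, [0.766, -0.065, 0.001])]
salt_jar [(0.6, [0.78, -0.153,
[... 896 characters left out ...]
0.562, 0.141, 0.029]), (0.59, [0.29, 0.333, -0.003])]
tumbler_1 [(0.85, [0.764, 0.048, 0.004]), (0.73, [0.768, -0.068, 0.003])]
salt_jar [(0.56, [0.781, -0.153, -0.003])]
{'intrinsics': array([[323.70289373,   0.        , 319.57316637],
       [  0.        , 323.70289373, 193.45150844],
       [  0.        ,   0.        ,   1.        ]]), 'T_tool_cam': array([[-9.31005290e-04, -9.70907929e-01, -2.39451305e-01,
        -6.67000876e-02],
       [-1.79057106e-04,  2.39451567e-01, -9.70908294e-01,
        -1.70129682e-01],
       [ 9.99999551e-01, -8.61045300e-04, -3.96778639e-04,
        -2.47373190e-04],
       [ 0.00000000e+00,  0.00000000e+00,  0.00000000e+00,
         1.00000000e+00]])} 0.9
```

View pics/top0.png

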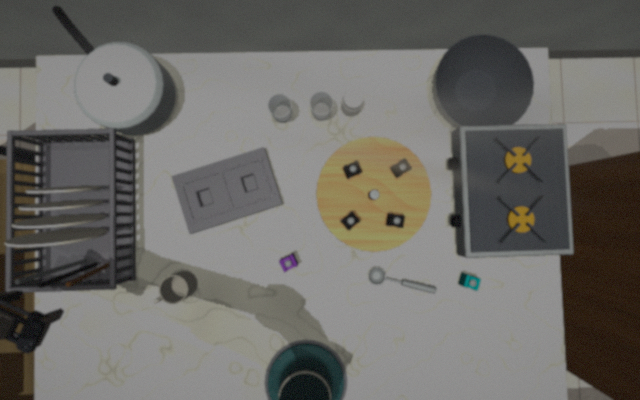

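View pics/scene0.png

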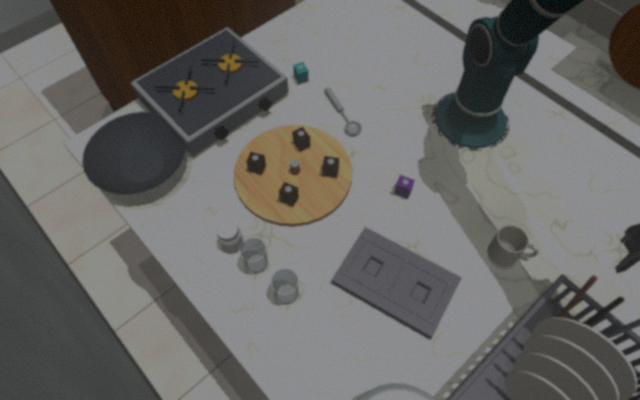

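Top and scene agree. The four black feet are on the board around (0.52,-0.205), at top-view pixels (352,169), (401,168), (350,220) and (396,220), with the pot at (374,195). The drainer sockets are at (205,197) and (249,183). The purple (289,262) and turquoise (470,281) look-alikes are off the board. Next I'll look at the drainer and the board with the wrist camera.

```bash
cat > h.py <<'E'
from station import env, effector, solver, viewer, workorder, search_frame, tip_of
import cv2, numpy as np
def rot(yaw):
    """tool down, jaws opening along world direction yaw; half-turn chosen for joint nearness"""
    q=env.sense()['joint_positions']; best=None
    for a in (yaw,yaw+np.pi):
        z=np.array([np.cos(a),np.sin(a),0]); y=np.array([0,0,-1.]); yield np.c_[np.cross(y,z),y,z]
def pick(p,yaw):
    q=np.array(env.sense()['joint_positions']); c=[]
    for R in rot(yaw):
        k=solver.inverse_kinematics(p,R)
        if k is not None: c.append((np.abs(np.array(k)-q).max(),R))
    return min(c,key=lambda t:t[0])[1]
def look(name):
    s=env.sense(); im,d=viewer.read_camera("wrist")
    cv2.imwrite(f"pics/{name}.png",im[:,:,::-1])
    ci=viewer.camera_info("wrist"); T=np.eye(4); T[:3,:3]=s['tcp_rot']; T[:3,3]=s['ee_pos']; T=T@ci['T_tool_cam']
    np.savez(f"pics/{name}.npz",im=im,d=d,T=T,K=ci['intrinsics']); return im,d,T,ci['intrinsics']
def cloud(d,T,K):
    v,u=np.mgrid[:d.shape[0],:d.shape[1]]
    P=np.stack([(u-K[0,2])/K[0,0]*d,-(v-K[1,2])/K[1,1]*d,-d],-1)
    W=P@T[:3,:3].T+T[:3,3]; W[d<=0]=np.nan; return W
def ptable(tag,n,cam="wrist"):
    print(tag,n,[(round(r['score'],2),np.round(r['at'],4).tolist()) for r in tip_of(cam,n)])
E
python3 - <<'E'
from h import *
def go(p,yaw):
    env.reach(p,pick(p,yaw)); s=env.sense(); print(round(s['t'],2),np.round(s['ee_pos'],3),np.round(s['joint_positions'],2))
go([0.50,0.19,0.24],1.85); look("d1"); ptable("d1","socket_1")
go([0.56,0.20,0.20],1.85); look("d2"); ptable("d2","socket_1")
go([0.50,-0.205,0.22],1.85); look("b1"); ptable("b1","foot_1"); ptable("b1","spice_pot")
go([0.54,-0.205,0.20],1.85); look("b2"); ptable("b2","foot_1"); ptable("b2","spice_pot")
a=cv2.imread("pics/d2.png"); b=cv2.imread("pics/b2.png"); cv2.imwrite("pics/v1.png",cv2.resize(np.vstack([a,b]),(480,600),interpolation=cv2.INTER_AREA)) 
for n in("d1","d2","b1","b2"):
    z=np.load(f"pics/{n}.npz"); W=cloud(z['d'],z['T'],z['K']); Z=W[...,2]
    if n[0]=='b':
        m=((Z>0.058)&(Z<0.09)&(np.hypot(W[...,0]-.52,W[...,1]+.205)<.165)).astype(np.uint8)
        c,l,st,ce=cv2.connectedComponentsWithStats(m)
        for i in range(1,c):
            if st[i,4]<200: continue
            P=W[l==i]; r=cv2.minAreaRect((P[:,:2]*1000).astype(np.float32)); print(n,st[i,4],np.round(np.median(P[:,2]),4),np.round(r[0],1),np.round(r[1],1),round(r[2],1),np.round(ce[i]))
    print(n,"z pct",np.round(np.nanpercentile(Z,[5,25,50,75,95]),4))
E
```

```text
2.55 [0.5   0.191 0.24 ] [-0.92  0.26  0.59  1.89 -0.17  1.04 -1.55]
d1 socket_1 [(0.96, [0.5636, 0.1452, 0.0236]), (0.77, [0.5268, 0.2691, 0.0262])]
3.04 [0.56  0.2   0.199] [-0.85  0.43  0.58  1.79 -0.27  1.01 -1.45]
d2 socket_1 [(0.91, [0.5616, 0.1436, 0.0263]), (0.85, [0.5266, 0.268, 0.0244])]
4.66 [ 0.501 -0.204  0.22 ] [-0.34  0.34  0.82  1.91 -0.29  1.02 -0.68]
b1 foot_1 [(0.81, [0.5894, -0.1462, 0.021]), (0.78, [0.5934, -0.2764, 0.019]), (0.68, [0.4423, -0.2567, 0.0208]), (0.65, [0.3414, 0.0389, -0.0011]), (0.56, [0.4494, -0.1335, 0.0161]), (0.4, [0.2673, -0.4673, -0.0034])]
b1 spice_pot [(0.81, [0.5227, -0.2023, 0.018]), (0.31, [0.4495, -0.1364, 0.0162])]
5.11 [ 0.541 -0.204  0.199] [-0.3   0.44  0.78  1.84 -0.36  1.02 -0.66]
b2 foot_1 [(0.92, [0.44, -0.2618, 0.0184]), (0.91, [0.5927, -0.2744, 0.02]), (0.85, [0.4509, -0.1364, 0.0135]), (0.82, [0.5904, -0.1443, 0.0187])]
b2 spice_pot [(0.57, [0.5205, -0.2031, 0.0171])]
d1 z pct [-0.0009  0.0004  0.0188  0.3336  0.3639]
d2 z pct [-9.000e-04  3.000e-04  1.830e-02  2.922e-01  3.226e-01]
b1 1754 0.0698 [ 590.7 -145.7] [37.3 42.1] 21.7 [287.  75.]
b1 1664 0.0697 [ 592.  -281.7] [37.2 42.6] 31.2 [422. 114.]
b1 511 0.0601 [ 519.5 -203.6] [25.9 25.8] 16.3 [325. 162.]
b1 1306 0.0699 [ 449.4 -135.6] [37.5 42.3] 39.0 [244. 208.]
b1 1314 0.0698 [ 447.3 -260.3] [42.1 36.4] 80.7 [356. 242.]
b1 z pct [-0.0007  0.0009  0.0187  0.3137  0.344 ]
b2 1830 0.0698 [ 590.5 -145.7] [37.1 42.3] 21.6 [273. 116.]
b2 1769 0.0696 [ 591.9 -281.5] [37.3 42.1] 30.8 [414. 156.]
b2 533 0.06 [ 519.6 -204.1] [25.9 24.9] 15.6 [313. 203.]
b2 492 0.0693 [ 456.2 -150.2] [40.9 21.4] 6.3 [244. 249.]
b2 985 0.0696 [ 448.3 -260.4] [41.5 34.1] 79.3 [346. 278.]
b2 z pct [-0.0008  0.0006  0.0184  0.2925  0.3227]
```

View pics/b2.png

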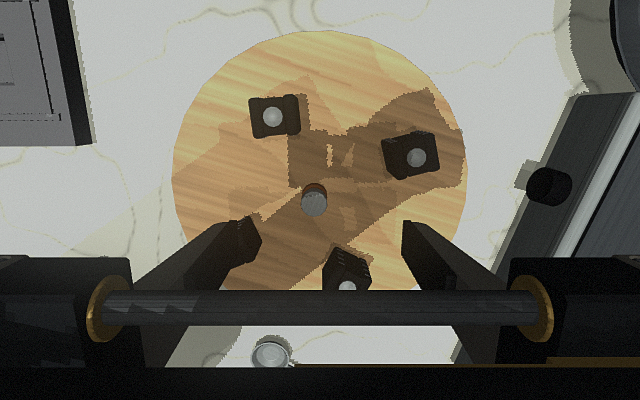

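View pics/d2.png

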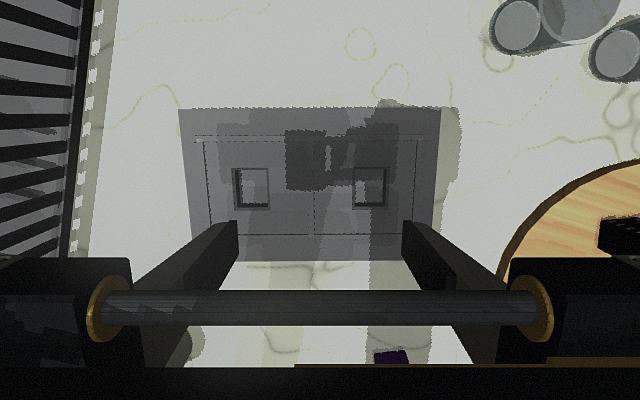

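The wrist view shows feet at (274,116), (413,155) and (346,270), the pot at (314,200), and one foot hidden behind a finger. The sockets are at (251,188) and (371,187) in the drainer view. The feet tops measure 0.070 high and 37x42 mm, as expected. I still need the drainer outline and socket holes, and a close look at the rib faces.

```bash
python3 - <<'E'
from h import *
for n in("d1","d2"):
    z=np.load(f"pics/{n}.npz"); W=cloud(z['d'],z['T'],z['K']); Z=W[...,2]
    m=((Z>0.019)&(Z<0.032)&(np.hypot(W[...,0]-.545,W[...,1]-.206)<.18)).astype(np.uint8)
    c,l,st,ce=cv2.connectedComponentsWithStats(m); i=1+st[1:,4].argmax(); P=W[l==i]; r=cv2.minAreaRect((P[:,:2]*1000).astype(np.float32)); print(n,np.median(P[:,2]),r)
    rr=np.median(P[:,2])
    m=(Z>0.003)&(Z<0.017)
    for c in ([.5632,.1445],[.5268,.2688]):
        P=W[m&(np.hypot(W[...,0]-c[0],W[...,1]-c[1])<.035)]; q=(P[:,:2]*1000).astype(np.float32)
        print(len(q),np.round(np.median(P[:,2]),4),cv2.minAreaRect(q) if len(q)>5 else '')
z=np.load("pics/b1.npz"); im=z['im'][:,:,::-1]
t=[cv2.resize(im[v-40:v+40,u-50:u+50],(400,300),interpolation=cv2.INTER_CUBIC) for u,v in ((287,85),(422,124),(244,215),(356,250))]
o=np.vstack([np.hstack(t[:2]),np.hstack(t[2:])]); cv2.imwrite("pics/feet.png",np.clip(o.astype(float)*2,0,255).astype(np.uint8))
E
```

```text
d1 0.026183530622079204 ((544.7544555664062, 205.71435546875), (170.5430450439453, 270.6912536621094), 16.449159622192383)
996 0.0081 ((563.3109741210938, 142.49295043945312), (42.261680603027344, 33.078529357910156), 16.25153923034668)
993 0.0082 ((525.6491088867188, 269.01220703125), (41.68632507324219, 32.3541145324707), 16.178478240966797)
d2 0.026214874191745174 ((544.6642456054688, 205.5528106689453), (170.6075439453125, 271.0744323730469), 16.616350173950195)
1067 0.0081 ((562.1392211914062, 142.26658630371094), (40.05006790161133, 33.375892639160156), 16.5040340423584)
1060 0.0083 ((525.1414184570312, 268.6689147949219), (40.753318786621094, 32.7789421081543), 16.629619598388672)
```

View pics/feet.png

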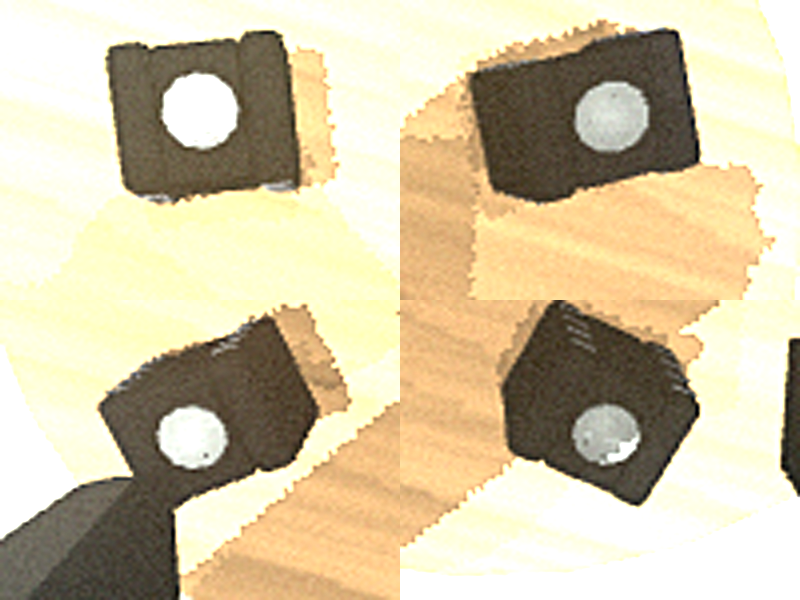

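Ribs and the notched ends face along each foot's short (x) side in all four crops, which agrees with the depth rectangles. The drainer is 170x270 with its top at 0.026, its socket floors at 0.008 and its y axis at 106.5°, all matching the text. Now to feel the feet.

```bash
cat >> h.py <<'E'
FEET={'A':(.5906,-.1457,111.7),'B':(.592,-.2816,121.0),'C':(.4494,-.1356,129.0),'D':(.4475,-.2603,80.5)}
SOCK={1:(.563,.143,106.5),2:(.526,.2683,106.5)}
def st(tag):
    s=env.sense(); print(tag,'t',round(s['t'],2),'w',round(s['gripper_width']*1000,2),'p',np.round(s['ee_pos'],4),'F',np.round(s['wrist_force'],2)); return s
def feel(k,F=5,hover=.12):
    x,y,a=FEET[k]; a=np.radians(a); p=[x,y,hover]; env.reach(p,pick(p,a))
    env.movel([x,y,.044],rate=.12); st(k+' down'); effector.grasp(F); env.pause(.2); s=st(k+' grip'); return s['gripper_width']
E
python3 - <<'E'
from h import *
w=feel('A')
if w>.039:
    effector.release(); st('rel'); env.movel([*FEET['A'][:2],.12],rate=.2); st('up')
E
```

```text
A down t 6.57 w 92.11 p [ 0.5911 -0.1463  0.0447] F [-0.28  0.11  0.22]
A grip t 7.63 w 41.31 p [ 0.5907 -0.1457  0.0441] F [ 0.23 -0.08  1.67]
rel t 8.5 w 91.93 p [ 0.5906 -0.1457  0.044 ] F [0.88 0.91 0.22]
up t 9.03 w 91.75 p [ 0.5903 -0.1452  0.1197] F [ 0.53 -0.25 -0.67]
```

```bash
python3 - <<'E'
from h import *
s=env.sense(); im,d,T,K=look("calA"); W=cloud(d,T,K); Z=W[...,2]
m=((Z>.06)&(Z<.08)&(np.hypot(W[...,0]-.5905,W[...,1]+.1457)<.035)); P=W[m]; r=cv2.minAreaRect((P[:,:2]*1000).astype(np.float32)); print(r,np.median(P[:,2]),s['ee_pos'])
e=np.array([r[0][0]/1000,r[0][1]/1000,0])-np.array([.5906,-.1457,0]); print('bias in tool x,z mm',1000*e@s['tcp_rot'][:,0],1000*e@s['tcp_rot'][:,2])
w=feel('B')
if w>.039:
    effector.release(); env.movel([*FEET['B'][:2],.12],rate=.2); st('up')
E
```

```text
((591.1436767578125, -145.82118225097656), (36.99713897705078, 41.96598434448242), 21.894115447998047) 0.06979281765274675 [ 0.59034855 -0.14519539  0.1196587 ]
bias in tool x,z mm -0.4602120987721292 0.3138062477639747
B down t 10.47 w 92.11 p [ 0.5924 -0.2818  0.0445] F [0.26 0.63 0.07]
B grip t 11.62 w 36.11 p [ 0.592  -0.2816  0.0441] F [0.9  0.35 1.5 ]
```

A is hard (41.3 mm at 5 N). B is soft (36.1 mm). The camera bias is below 0.5 mm. Next: squeeze B, carry it to socket 2 and insert it while watching the force.

```bash
cat >> h.py <<'E'
def insert(k,n,F=11):
    x,y,_=FEET[k]; effector.grasp(F); st('squeeze')
    env.movel([x,y,.15],rate=.2)
    X,Y,a=SOCK[n]; p=[X,Y,.13]; env.reach(p,pick(p,np.radians(a))); s=st('over'); f0=s['wrist_force']
    env.movel([X,Y,.062],rate=.12); st('bottom 36')
    for z in (.05,.043,.038,.0345):
        env.movel([X,Y,z],rate=.05); s=st(f'z{z}'); d=s['wrist_force']-f0
        if np.abs(d).max()>8: print('STOP',d); return False
    return True
E
python3 - <<'E'
from h import *
print(insert('B',2))
E
```

```text
squeeze t 11.94 w 29.63 p [ 0.592  -0.2816  0.0441] F [-0.11  1.    2.73]
over t 14.62 w 28.8 p [0.5267 0.267  0.1301] F [ 0.08  0.97 -0.5 ]
bottom 36 t 15.34 w 29.79 p [0.5266 0.2681 0.0623] F [-0.42  0.49 -0.96]
z0.05 t 15.73 w 29.16 p [0.5258 0.2682 0.0498] F [-0.27 -0.43 -1.09]
z0.043 t 16.02 w 29.38 p [0.5258 0.2682 0.0426] F [-0.26 -0.19 -0.95]
z0.038 t 16.27 w 28.95 p [0.5258 0.2682 0.0377] F [-0.56 -0.28 -0.71]
z0.0345 t 16.52 w 28.9 p [0.5259 0.2683 0.0343] F [-0.63 -0.51 -0.68]
True
```

```bash
cat >> h.py <<'E'
def seat(n,tag):
    X,Y,_=SOCK[n]; f0=env.sense()['wrist_force'][2]
    for z in (.0335,.0325,.0315,.0308):
        env.movel([X,Y,z],rate=.03); env.pause(.1); s=st(f'seat{z}')
        if s['wrist_force'][2]-f0>3: break
    effector.release(); st('rel'); env.movel([X,Y,.13],rate=.2); env.pause(.1)
    im,d,T,K=look(tag); W=cloud(d,T,K); Z=W[...,2]
    m=(Z>.05)&(Z<.09)&(np.hypot(W[...,0]-X,W[...,1]-Y)<.04); P=W[m]; r=cv2.minAreaRect((P[:,:2]*1000).astype(np.float32)); top=P[P[:,2]>np.median(P[:,2])-.004]; c=np.linalg.lstsq(np.c_[top[:,:2]-[X,Y],np.ones(len(top))],top[:,2],rcond=None)[0]
    print('rect',r,'top z',np.median(P[:,2]),'tilt/plane',c)
E
python3 - <<'E'
from h import *
seat(2,'s2')
E
```

```text
seat0.0335 t 16.88 w 29.51 p [0.5261 0.2684 0.034 ] F [-2.27  0.27  5.16]
rel t 17.89 w 91.94 p [0.526  0.2683 0.0335] F [ 0.45 -0.55  0.45]
rect ((526.3550415039062, 267.8167419433594), (37.43168640136719, 33.80616760253906), 15.697328567504883) top z 0.05995081582522907 tilt/plane [-0.01448242 -0.0069989   0.06045381]
```

View pics/s2.png

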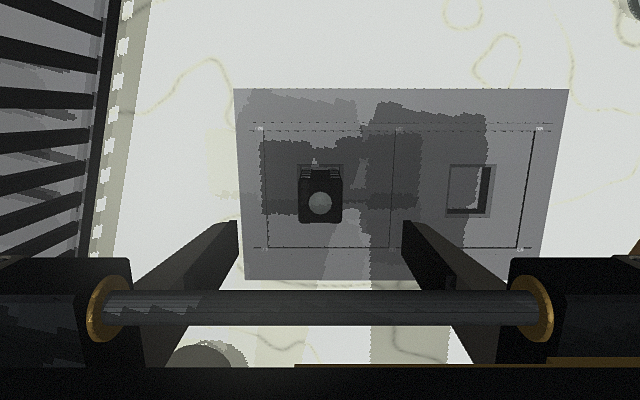

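The first foot, at (320,195), is home: top at 0.0600 (expected 0.060), 34 mm wide, upright and centred. Socket 1, at (470,190), is still empty. Next foot to feel is C.

```bash
python3 - <<'E'
from h import *
k='C'; w=feel('C',hover=.13)
if w>.039:
    effector.release(); env.movel([*FEET['C'][:2],.13],rate=.2); k='D'; w=feel('D',hover=.13)
if .034<w<.039 and insert(k,1): seat(1,'s1')
st('end')
E
```

```text
C down t 21.06 w 91.72 p [ 0.4498 -0.1357  0.0443] F [-0.27  0.1   0.2 ]
C grip t 22.21 w 36.63 p [ 0.4494 -0.1356  0.044 ] F [-0.41  0.49  2.2 ]
squeeze t 22.52 w 29.36 p [ 0.4495 -0.1356  0.0441] F [-2.39  0.    4.55]
over t 24.37 w 29.2 p [0.5627 0.141  0.1295] F [ 0.27 -0.88 -0.52]
bottom 36 t 25.08 w 29.21 p [0.5636 0.1426 0.0625] F [ 0.73  0.55 -0.7 ]
z0.05 t 25.48 w 29.32 p [0.5629 0.143  0.0498] F [-0.16 -0.86 -0.05]
z0.043 t 25.77 w 29.1 p [0.5627 0.1429 0.0426] F [ 0.65 -0.71 -1.  ]
z0.038 t 26.02 w 29.52 p [0.5627 0.143  0.0377] F [ 0.06  0.28 -0.3 ]
z0.0345 t 26.27 w 29.5 p [0.563  0.143  0.0344] F [ 0.35 -0.16  0.09]
seat0.0335 t 26.62 w 29.07 p [0.5631 0.143  0.034 ] F [-1.53 -0.37  6.53]
rel t 27.63 w 92.15 p [0.563  0.143  0.0335] F [ 0.05 -0.05  0.34]
rect ((564.2900390625, 143.1990203857422), (35.80827331542969, 33.6562614440918), 16.20388412475586) top z 0.06003097629397312 tilt/plane [-0.01752494 -0.00015775  0.06052128]
end t 28.42 w 91.75 p [0.5619 0.1428 0.1285] F [-0.25 -0.41 -0.1 ]
```

Both are home. There is plenty of time, so I'll feel the last foot (D) to confirm it is hard, then retreat and do a final check.

```bash
python3 - <<'E'
from h import *
feel('D',hover=.13); effector.release(); x,y,_=FEET['D']; env.movel([x,y,.13],rate=.2)
p=[.42,0.0,.28]; env.reach(p,pick(p,1.7)); env.pause(.3); st('end')
a,_=viewer.read_camera("top"); cv2.imwrite("pics/topE.png",a[100:320,150:480,::-1].repeat(2,0).repeat(2,1))
for n in ("foot_1","spice_pot","mug","tumbler_1","salt_jar"): ptable("top",n,"top")
E
```

```text
D down t 30.83 w 91.86 p [ 0.4479 -0.2606  0.0444] F [ 0.07 -0.58  0.54]
D grip t 31.89 w 41.41 p [ 0.4475 -0.2603  0.044 ] F [-0.02 -0.05  2.21]
end t 34.95 w 92.11 p [ 0.42   -0.0006  0.28  ] F [0.52 0.62 0.44]
top foot_1 [(0.8, [0.4433, -0.2583, 0.0168]), (0.77, [0.5247, 0.2687, 0.007]), (0.61, [0.588, -0.1433, 0.0183]), (0.56, [0.2667, -0.4717, -0.0002]), (0.54, [0.5601, 0.1441, 0.0049])]
top spice_pot [(0.59, [0.5284, 0.2696, 0.006]), (0.57, [0.5193, -0.2031, 0.0186])]
top mug [(0.73, [0.4439, -0.2553, 0.0173]), (0.64, [0.2902, 0.3337, 0.0009])]
top tumbler_1 [(0.8, [0.7607, 0.0492, 0.007]), (0.66, [0.7669, -0.0683, 0.0008]), (0.36, [0.2892, 0.3378, -0.0004])]
top salt_jar [(0.88, [0.7823, -0.1532, -0.0017]), (0.64, [0.4438, -0.256, 0.0138])]
```

View pics/topE.png

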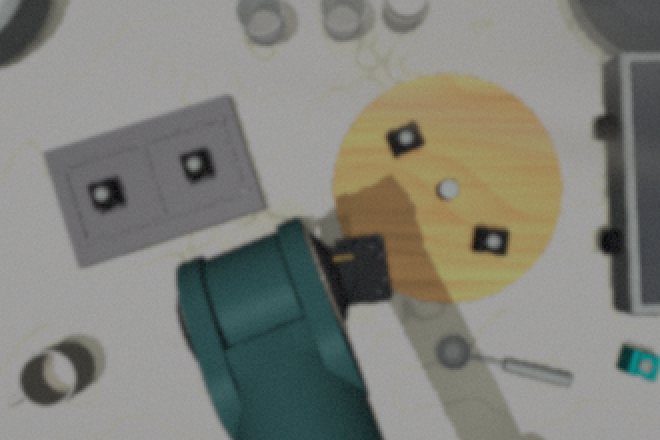

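The final view shows both sockets filled, at (105,195) and (197,165). The hard feet are still on the board at (405,138) and (490,240), and the pot and other things are unmoved. Handing in.

```bash
python3 -c "
from station import workorder
print(workorder.finish_job())"
```

```text
the job is handed in; nothing more can be done
None
```

The two soft feet are fully home and upright in the two sockets, and the two hard ones are still standing on the board. I handed the job in at about 35 s of the 72 s allowed.

- **Feeling:** I squeezed all four at 5 N. Two narrowed to 36.1 and 36.6 mm, so they are soft. The other two stayed at 41.3 and 41.4 mm, so they are hard.
- **Inserting:** I squeezed each soft foot at 11 N, to about 29 mm wide. Both slid in without touching the walls noticeably, and I stopped at light contact with the socket floor (about 6 N).
- **Seating check:** The tops measure 60.0 mm above the worktop, which is the height expected when fully home. The fitted tilt is about 1° or less, and both are centred to about 1.5 mm.
- **Other things:** In the last top view the spice pot, mug, tumblers, salt jar and turquoise look-alike stand where they were. The arm hid the purple look-alike in that view, so I did not recheck it, but nothing went near it.
- **Disagreements:** The detection networks gave a few low-score mislabels in the last view, such as a foot reported as the mug. The pictures contradicted these.

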